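# Pop the meter's push-latch hatch and press the zero button under it

### The job

Zero the beam power meter: press the front edge of the hatch with the round window all the way in so that its push latch lets go, back off, and let the hatch pop fully open. See that it stays open, untouched, for a good second, then press the round zero button beneath it all the way down and let it come up again. Only touch and press, pick nothing up; leave the hatch open, and leave the other hatch (the slotted one) and everything lying about as they are.

Things in the scene. Friction and masses are not known exactly. Their poses are not given: they have to be found in the camera images.
- meter_box: Beam power meter: grey metal box bolted to the table, 116 (x) x 120 (y) x 50 mm high with a 6 mm flat ear on each side at table level; origin: centre of its underside on the table; its x axis points from the front to the hinge side, z up. It is open at the top (walls 6 mm thick) and covered by the hatch with the round window. It stands in either of two places, left or right, slightly turned.
- window_hatch (a joint): Angle of the meter box's hatch (rad). 0: shut and latched, level; down to -0.05: front edge pressed in (about 5 mm) to a firm stop; 1.75: fully open, leaning back a little past upright. Pressed past -0.04 and let go, its push latch frees the hatch and a spring swings it to 1.75 in about 2 s; pressed less than -0.02 it stays latched. Pushed shut again, it springs open again. Pressing at the front edge takes 1 to 3 N up to the stop.
- window_hatch_press (a point): Ribbed thumb pad on the middle of the hatch's front edge: point on its upper face, 10 mm in from the edge, about 62 mm above the table when shut. The hatch is an aluminium plate 100 mm from hinge to front edge, 116 mm wide, 5 mm thick, with a round window of 54 mm diameter. The point moves with the hatch.
- window_hatch_hinge (a point): Middle of the hatch's hinge line, 58 mm above the table, 50 mm behind the box's centre (along the box's x axis); the hinge line runs along the box's y axis.
- zero_button (a joint): Travel of the zero button (m): 0 up, 0.005 fully down; a spring returns it. Fully down takes about 4 N.
- zero_button_top (a point): Centre of the top of the round grey zero button, 24 mm diameter, under the hatch, 42 mm above the table (8 mm below the box's rim), 10 mm in front of the box's centre; it is pressed straight down. The well round it is 104 x 108 mm inside; with the hatch fully open the hatch stands 60 mm behind the button, 100 mm tall.
- supply_box: The other box, of the same make but narrower, 116 x 80 x 50 mm, also bolted down; its hatch has slots and no window. Origin and axes as for meter_box. Leave it alone.
- slotted_hatch (a joint): Angle of the other box's slotted hatch, with the same latch; must stay latched shut (0).
- lens_cell: Loose black lens ring, 31 mm diameter, 11 mm high, between the boxes; origin: centre of its underside.
- screw_jar: Loose white jar, 38 mm diameter, 48 mm high, behind the boxes; origin: centre of its underside.
- ball_driver: Loose yellow-handled driver, 164 mm long, lying in front of the boxes; origin: underside centre.
- hex_key: Loose black L-shaped key, 76 mm long, lying in front of the boxes; origin: underside centre.
- cap_screw_2: Loose black screw, 24 mm long, lying between and in front of the boxes; origin: underside centre.
- post_one_lying: Loose steel post, 25 mm diameter, 155 mm long, lying at the back; origin: underside centre.
- framed_plate: Loose framed filter plate, 80 x 96 x 8 mm, lying at the back; origin: underside centre.

How it is judged:
By the outcome, as a careful person would: the job done as asked, in the order asked, and still so for the second after the job is handed in, with the robot touching nothing.
It also fails if it takes over 42 s, if anything falls off the work surface, if the arm or the gripper's body presses on something with over 40 N, if the wrist force passes 120 N, or if a joint passes its speed limit or range.

### The arm

A 7-joint arm with a two-finger parallel gripper is mounted at the origin on a cart in front of the work surface, level with it; the furniture and walls round the work are solid. World frame = base frame: x ahead of the robot, y to its left, z up, the work surface at z = 0. Lengths are in m, angles in rad, forces in N, time in s.
With the tool pointing down it reaches from about 0.35 to 0.9 m from the base axis. Payload 8.1 kg.
Tool frame: the origin (TCP) lies at the very end of the fingers, on their centre line; the grasp point (between the pads) lies 19 mm behind it; z points along the fingers, y is the direction in which the jaws open and shut (so a half turn about z gives the same grasp; the last joint's range is limited). The gripper opens to 85 mm and grips with 20 to 120 N. Pads are 22 mm wide; open, the fingers measure 114 mm over their backs; the gripper's body (76 mm by 85 mm) begins 54 mm behind the grasp point. The pads swing forward as they close: fully open they stand 13 mm farther back than shut.
Start: joints at [-1.25, 0.434, 0.025, 1.573, -0.012, 1.134, -0.075], TCP at [0.257, 0.57, 0.231] pointing down, gripper open.
Joint ranges: [-2.62, 2.62], [-0.44, 2.09], [-1.27, 1.32], [0.08, 2.57], [-1.32, 4.46], [0.12, 2], [-2.74, 2.74]. Speed limits (rad/s): [2.22, 2.22, 3.01, 3.01, 3.14, 3.14, 3.14].

### API

Orientations are given as [roll, pitch, yaw] about the fixed x, y, z axes, in that order (R = Rz(yaw) Ry(pitch) Rx(roll)).
In Python, from bench import * gives the robot as it stands.
- The arm moves only by the tool servo_tool, never from a script. Its argument "targets" is a list of rows, each a list of 5 numbers: the opening in per cent of the stroke, from 0 (shut) to 100 (fully open), then the shift along the tool's x, y, z in mm, then the turn about the tool's z in degrees. In form: [[jaw, dx, dy, dz, spin], ...]. A call has 1 to 5 rows; each row shifts and turns the pose as measured when the row begins, along the tool's axes as they then stand; what a row does not reach is not made up. A row lasts 1/8 s, in which the tool goes at most 62.5 mm and 10.7 degrees, less where a joint would pass 70% of its speed; a pose out of reach is approached as far as the arm can. A call is refused whole if a number of a shift passes 62.5 or a number of a turn 10.7, either way. A call with a gripper value outside its range is refused whole. The fingers move at their own pace and stop on an object; "newtons" is the grip in N (left out, the last holds). Time passes only in rows, so rows that do not move let the fingers close. It gives the time, the measured TCP pose, the force and the opening at its end, in the units of the state.
- sense(): the state, without advancing time (a new reading comes with each control period).
- camera(name): name is "side" or "top"; returns a dict with "image" (480x640x3 uint8, red, green, blue), "z_map" (480x640 float32, m along the optical axis (not along the pixel's ray), 0 where there is no reading), "fovy" (degrees; the focal length in pixels is half the picture's height over the tangent of half this angle, whatever the lens; pixels are square), "cx", "cy" (the principal point, pixels), "rvec" (rotation vector, rad) and "tvec" (3), from world to camera coordinates, as OpenCV has them. Camera axes: x right, y down, z forward; pixel columns grow to the right and rows downward; lengths in m; the calibration is good to about 2 mm. A picture is of the moment at which its call begins.
- finish_job(): hands the job in, once; it reports no verdict.
The state is a dict: "clock": time; "joint_positions": joint angles; "dq": joint speeds; "joint_torque": joint torques, N m; "position": TCP position; "orientation": TCP orientation; "contact_force": force on the tool from outside, world axes, zero at the start; "ft_torque": the same for the moment, N m; "width": finger opening in m.
Only numpy, scipy, OpenCV 4.12 (cv2) and the standard library are available. Lean on these libraries where they do the work, as an engineer would, in place of code of your own. Each camera call takes 0.05 s, during which the arm holds its last target. There are 200 camera calls.

## Working session

There is one attempt and no reset: what is moved stays moved. The work goes in short steps, Python scripts to look and compute and a tool call to move; the robot and the scene stay as the last step left them, time stands still between calls to the robot, and variables do not carry over. Pictures are saved under pics/ and viewed, about 8 in all and at most 12, crops included, and the job is handed in when it is done.

Besides the shell and the picture viewer there is one more tool, called after "Request:" as name([rows], argument=value, ...), one row to a line, values as JSON. servo_tool: Moves the arm, as the interface text tells. Its arguments: {"type":"object","properties":{"targets":{"type":"array"},"newtons":{"type":"number"}},"required":["targets"]}

```bash
mkdir -p pics
cat > h.py <<'E'
from bench import *
import numpy as np, cv2
def snap(name,fn):
    c=camera(name); cv2.imwrite('pics/'+fn,c['image'][:,:,::-1]); np.savez('pics/'+fn+'.npz',**c); return c
def cloud(c):
    f=240/np.tan(np.radians(c['fovy'])/2); z=c['z_map']; v,u=np.mgrid[:480,:640]
    p=np.stack([(u-c['cx'])/f*z,(v-c['cy'])/f*z,z],-1)
    R=cv2.Rodrigues(np.array(c['rvec'],float))[0]
    return (p-np.array(c['tvec']).ravel())@R
E
python3 - <<'E'
from h import *
a=snap('top','t1.png'); b=snap('side','s1.png')
cv2.imwrite('pics/both.png',cv2.resize(np.vstack([a['image'],b['image']])[:,:,::-1],None,fx=.62,fy=.62))
s=sense(); print({k:np.round(s[k],3) for k in s})
E
```

```text
{'clock': np.float64(0.1), 'joint_positions': array([-1.25 ,  0.435,  0.025,  1.574, -0.012,  1.134, -0.075]), 'dq': array([ 0.001, -0.001, -0.002, -0.002,  0.001,  0.001,  0.002]), 'joint_torque': array([ 3.0000e-03, -6.7176e+01,  1.0280e+00, -3.1690e+01,  1.6000e-02,
        7.0000e-03, -0.0000e+00]), 'position': array([0.257, 0.569, 0.231]), 'orientation': array([-3.14 ,  0.   ,  2.718]), 'contact_force': array([-0.041, -0.198, -0.017]), 'ft_torque': array([-0.028, -0.044,  0.03 ]), 'width': np.float64(0.085)}
```

View pics/t1.png

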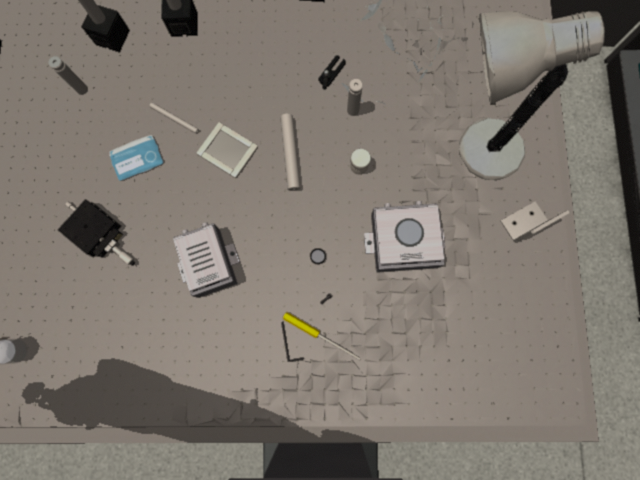

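View pics/s1.png

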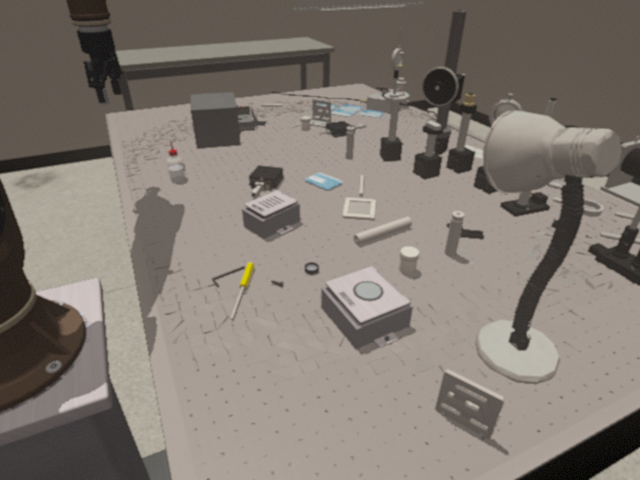

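The top view shows the meter box (round window at about (409,232)) on the right, with its front edge and pad at about (412,256) and its hinge at the top. The supply box is on the left at (207,258), and the lamp is behind and to the right at (490,150).

Run:
```python
from h import *
for n in('t1','s1'):
    c=np.load(f'pics/{n}.png.npz'); P=cloud(c); 
    print(n,c['tvec'].ravel().round(3),c['fovy'])
    if n=='t1':
        for (u,v) in[(409,232),(411,256),(412,262),(340,300)]: print(u,v,P[v,u].round(4))
        r=P[195:280,365:455].reshape(-1,3)
    else: r=P[255:350,310:420].reshape(-1,3)
    m=r[(r[:,2]>.053)&(r[:,2]<.07)]; print(len(m),m.min(0),m.max(0), np.median(m[:,2]))
    rect=cv2.minAreaRect((m[:,:2]*1000).astype(np.float32)); print(rect, cv2.boxPoints(rect).round(1).tolist())
c=np.load('pics/t1.png.npz')
cv2.imwrite('pics/crop.png',cv2.resize(c['image'][190:285,355:460,::-1],None,fx=6,fy=6,interpolation=cv2.INTER_CUBIC))
```

```text
t1 [-0.011  0.57   0.803] 54.177720194459766
409 232 [ 0.5886 -0.1743  0.0624]
411 256 [ 0.5448 -0.1765  0.0598]
412 262 [ 0.537  -0.1817  0.0388]
340 300 [ 0.4713 -0.0493 -0.0045]
3464 [ 0.5293244  -0.23445216  0.05309195] [ 0.64337663 -0.11391794  0.06765825] 0.06069289402056312
((585.2811889648438, -174.21351623535156), (112.21344757080078, 116.99351501464844), 2.5902349948883057) [[526.5999755859375, -118.30000305175781], [531.9000244140625, -235.1999969482422], [644.0, -230.10000610351562], [638.7000122070312, -113.19999694824219]]
s1 [-0.519  0.192  0.718] 57.98776008474583
2598 [ 0.53208347 -0.23668925  0.05405892] [ 0.64054732 -0.11393482  0.0650802 ] 0.06023813863524196
((586.8404541015625, -175.02796936035156), (104.9689712524414, 117.94729614257812), 3.467972993850708) [[530.9000244140625, -119.30000305175781], [538.0, -237.10000610351562], [642.7999877929688, -230.6999969482422], [635.7000122070312, -113.0]]
```

View pics/crop.png

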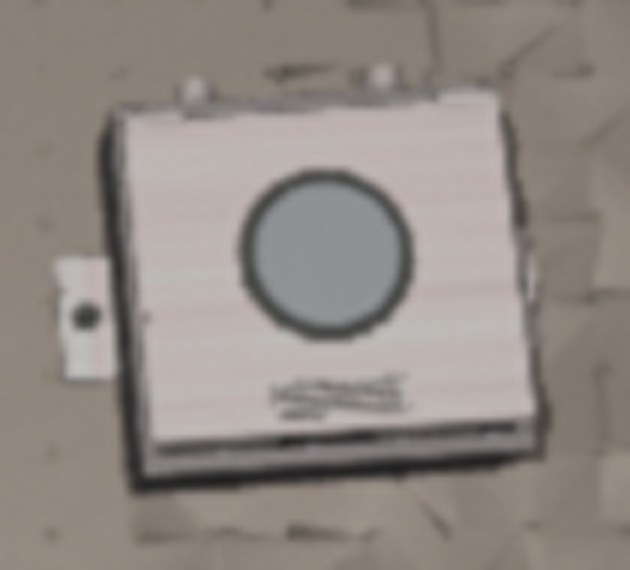

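The crop confirms the ribbed pad at about full-image pixel (411.5,255.7), which is (0.545,-0.177). The box yaw is about 3°, so the button should be near (0.575,-0.175). I'll move there next with the jaws shut.

```bash
cat >> h.py <<'E'
def plan(target,yaw,n,mx=60,ms=10):
    s=sense(); p=np.array(s['position']); y=s['orientation'][2]; rows=[]
    for _ in range(n):
        d=np.array(target)-p; L=np.linalg.norm(d); d=d*min(1,mx/1000/max(L,1e-9))
        dy=(np.radians(yaw)-y+np.pi)%(2*np.pi)-np.pi; dy=np.clip(dy,-np.radians(ms),np.radians(ms))
        c,q=np.cos(y),np.sin(y)
        rows.append([0]+[round(float(v)*1000,0) for v in (d@[c,q,0],d@[q,-c,0],-d[2])]+[round(float(-np.degrees(dy)),1)])
        p=p+d; y+=dy
    print(round(float(s['clock']),2),np.round(s['position'],4),np.degrees(s['orientation']).round(1),np.round(s['contact_force'],1),np.round(s['joint_positions'],2))
    print(rows)
E
python3 -c "
from h import *
plan([.541,-.177,.14],93.2,15,55,5)"
```

```text
0.1 [0.2569 0.5693 0.2306] [-179.9    0.   155.7] [-0.  -0.2 -0. ] [-1.25  0.44  0.02  1.57 -0.01  1.13 -0.08]
[[0, -39.0, -39.0, 6.0, 5.0], [0, -42.0, -35.0, 6.0, 5.0], [0, -45.0, -31.0, 6.0, 5.0], [0, -47.0, -27.0, 6.0, 5.0], [0, -50.0, -23.0, 6.0, 5.0], [0, -51.0, -19.0, 6.0, 5.0], [0, -53.0, -14.0, 6.0, 5.0], [0, -54.0, -9.0, 6.0, 5.0], [0, -54.0, -5.0, 6.0, 5.0], [0, -55.0, 0.0, 6.0, 5.0], [0, -54.0, 5.0, 6.0, 5.0], [0, -54.0, 10.0, 6.0, 5.0], [0, -53.0, 14.0, 6.0, 2.5], [0, -52.0, 17.0, 6.0, -0.0], [0, -32.0, 10.0, 4.0, -0.0]]
```

Request:
servo_tool([
  [0, -39, -39, 6, 5],
  [0, -42, -35, 6, 5],
  [0, -45, -31, 6, 5],
  [0, -47, -27, 6, 5],
  [0, -50, -23, 6, 5],
])

```text
clock: 0.72
position: [0.3535, 0.3094, 0.1979]
orientation: [-3.139, -0.001, 2.275]
contact_force: [0.4, -0.5, 0.7]
width: -0.0002
```

Request:
servo_tool([
  [0, -51, -19, 4, 5],
  [0, -53, -14, 4, 5],
  [0, -54, -9, 4, 5],
  [0, -54, -5, 4, 5],
  [0, -55, 0, 4, 5],
])

```text
clock: 1.35
position: [0.4482, 0.0438, 0.1773]
orientation: [-3.139, 0.0, 1.825]
contact_force: [0.8, 0.9, 0.1]
width: 0.0001
```

```bash
python3 -c "
from h import *
plan([.541,-.177,.12],93.2,10,55,7)"
```

```text
1.35 [0.4482 0.0438 0.1773] [-179.9    0.   104.6] [0.8 0.9 0.1] [-0.58  0.22  0.43  2.08 -0.12  0.87  0.17]
[[0, -53.0, 8.0, 13.0, 7.0], [0, -52.0, 14.0, 13.0, 4.4], [0, -50.0, 18.0, 13.0, -0.0], [0, -50.0, 18.0, 13.0, -0.0], [0, -24.0, 9.0, 6.0, -0.0], [0, 0.0, 0.0, -0.0, -0.0], [0, 0.0, 0.0, -0.0, -0.0], [0, 0.0, 0.0, -0.0, -0.0], [0, 0.0, 0.0, -0.0, -0.0], [0, 0.0, 0.0, -0.0, -0.0]]
```

Request:
servo_tool([
  [0, -53, 8, 13, 7],
  [0, -52, 14, 13, 4.4],
  [0, -50, 18, 13, 0],
  [0, -50, 18, 13, 0],
  [0, -24, 9, 6, 0],
])

```text
clock: 1.98
position: [0.5429, -0.1863, 0.1169]
orientation: [-3.14, 0.001, 1.617]
contact_force: [0.5, 0.6, 0.1]
width: -0.0002
```

Request:
servo_tool([
  [0, 0, 0, 0, 0],
])

```text
clock: 2.1
position: [0.5425, -0.1887, 0.1161]
orientation: [-3.139, 0.002, 1.614]
contact_force: [-0.0, -0.1, 1.0]
width: 0.0002
```

```bash
python3 -c "
from h import *
c=snap('side','s2.png'); cv2.imwrite('pics/s2c.png',cv2.resize(c['image'][150:380,240:500,::-1],None,fx=2.5,fy=2.5))
plan([.541,-.177,.08],93.2,4,30,7)"
```

```text
2.15 [ 0.5423 -0.1874  0.1162] [-1.798e+02  1.000e-01  9.250e+01] [0.5 0.7 0.2] [-0.11  0.5   0.49  1.86 -0.3   0.85  0.58]
[[0, 8.0, -1.0, 29.0, -0.7], [0, 2.0, -0.0, 7.0, -0.0], [0, 0.0, 0.0, -0.0, -0.0], [0, 0.0, 0.0, -0.0, -0.0]]
```

View pics/s2c.png

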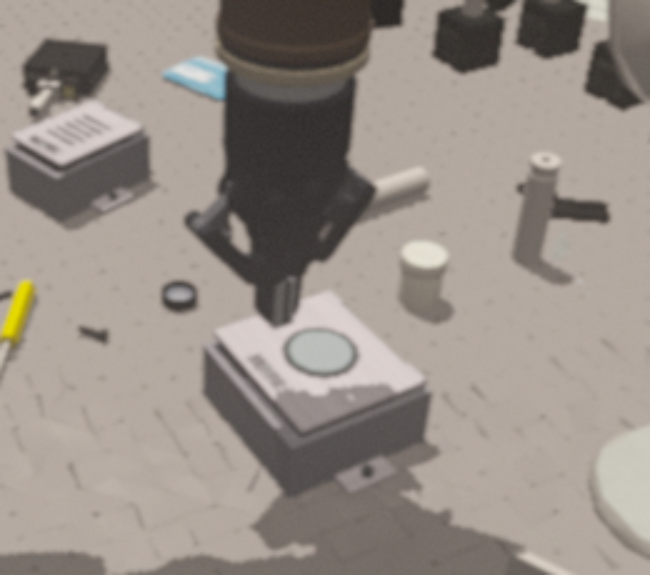

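The gripper is over the front half of the hatch, near the pad. The linkage knuckles stick out along box x, so I'll turn 90° before pressing the button. Now descending.

Request:
servo_tool([
  [0, 10, -1, 29, 0],
  [0, 2, 0, 10, 0],
  [0, 0, 0, 5, 0],
])

```text
clock: 2.52
position: [0.5409, -0.172, 0.0724]
orientation: [-3.14, -0.0, 1.618]
contact_force: [-0.0, -0.4, 0.1]
width: -0.0001
```

```bash
python3 -c "
from h import *
plan([.541,-.177,.063],93.2,3,30,7)"
```

```text
2.52 [ 0.5409 -0.172   0.0724] [-179.9   -0.    92.7] [-0.  -0.4  0.1] [-0.1   0.55  0.45  1.91 -0.34  0.76  0.59]
[[0, -5.0, -0.0, 9.0, -0.5], [0, 0.0, 0.0, -0.0, -0.0], [0, 0.0, 0.0, -0.0, -0.0]]
```

Request:
servo_tool([
  [0, -4, 0, 7, 0],
  [0, 0, 0, 3, 0],
  [0, 0, 0, 2, 0],
])

```text
clock: 2.9
position: [0.5419, -0.1764, 0.061]
orientation: [3.142, 0.0, 1.619]
contact_force: [0.3, 0.1, 0.3]
width: -0.0003
```

Request:
servo_tool([
  [0, 0, 0, 2, 0],
])

```text
clock: 3.02
position: [0.5419, -0.1765, 0.0591]
orientation: [3.141, 0.0, 1.619]
contact_force: [-0.9, 0.3, 1.1]
width: 0.0
```

Request:
servo_tool([
  [0, 0, 0, 2, 0],
])

```text
clock: 3.15
position: [0.5419, -0.1765, 0.0572]
orientation: [3.141, -0.0, 1.619]
contact_force: [-1.0, 0.2, 2.0]
width: -0.0002
```

Request:
servo_tool([
  [0, 0, 0, 2, 0],
])

```text
clock: 3.28
position: [0.542, -0.1765, 0.0553]
orientation: [3.141, -0.0, 1.619]
contact_force: [-1.4, 0.2, 6.3]
width: -0.0003
```

Request:
servo_tool([
  [0, 0, 0, 1, 0],
])

```text
clock: 3.4
position: [0.5421, -0.1766, 0.0546]
orientation: [3.141, -0.0, 1.618]
contact_force: [-3.1, 0.4, 9.9]
width: -0.0001
```

The force rose to 9.9 N, so the hatch is on the firm stop. Backing off up and towards the robot.

Request:
servo_tool([
  [0, 0, -10, -25, 0],
  [0, 0, -50, -30, 0],
  [0, 0, -50, -20, 10],
  [0, 0, 0, -20, 10],
  [0, 0, 0, 0, 10],
])

```text
clock: 4.03
position: [0.4294, -0.1825, 0.1516]
orientation: [3.139, -0.002, 1.08]
contact_force: [-0.1, 0.4, -0.2]
width: 0.0001
```

Request:
servo_tool([
  [0, 0, 0, 0, 10],
  [0, 0, 0, 0, 10],
  [0, 0, 0, 0, 10],
  [0, 0, 0, 0, 10],
  [0, 0, 0, 0, 10],
])

```text
clock: 4.65
position: [0.4299, -0.1829, 0.1524]
orientation: [3.141, -0.007, 0.177]
contact_force: [0.2, -0.8, 0.2]
width: -0.0002
```

Request:
servo_tool([
  [0, 0, 0, 0, 10],
  [0, 0, 0, 0, 0],
  [0, 0, 0, 0, 0],
  [0, 0, 0, 0, 0],
  [0, 0, 0, 0, 0],
])

```text
clock: 5.28
position: [0.4302, -0.1831, 0.1524]
orientation: [3.141, -0.008, 0.005]
contact_force: [-0.8, 0.3, -0.1]
width: 0.0001
```

Request:
servo_tool([
  [0, 0, 0, 0, 0],
  [0, 0, 0, 0, 0],
  [0, 0, 0, 0, 0],
  [0, 0, 0, 0, 0],
  [0, 0, 0, 0, 0],
])

```text
clock: 5.9
position: [0.4302, -0.1832, 0.1524]
orientation: [3.142, -0.008, 0.006]
contact_force: [0.1, 0.1, -0.1]
width: -0.0
```

```bash
python3 -c "
from h import *
c=snap('side','s3.png'); cv2.imwrite('pics/s3c.png',cv2.resize(c['image'][150:380,240:500,::-1],None,fx=2.5,fy=2.5))
t=snap('top','t3.png'); cv2.imwrite('pics/t3c.png',cv2.resize(t['image'][170:300,340:500,::-1],None,fx=4,fy=4))
plan([.575,-.175,.17],3.2,5,50,7)"
```

```text
6.0 [ 0.4301 -0.1833  0.1524] [180.   -0.4   0.3] [ 1.1  0.2 -0.3] [-0.46  0.38  0.99  2.1  -0.43  0.86 -0.78]
[[0, 50.0, -3.0, -6.0, -2.9], [0, 50.0, -0.0, -6.0, -0.0], [0, 46.0, -0.0, -6.0, -0.0], [0, 0.0, 0.0, -0.0, -0.0], [0, 0.0, 0.0, -0.0, -0.0]]
```

View pics/s3c.png

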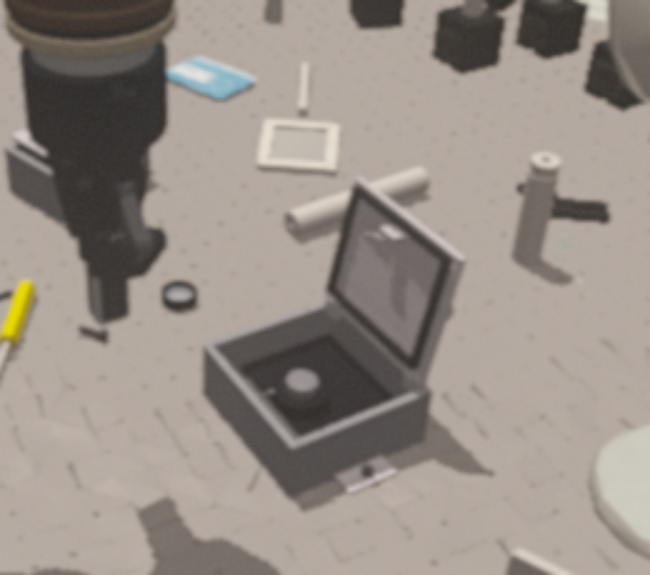

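View pics/t3c.png

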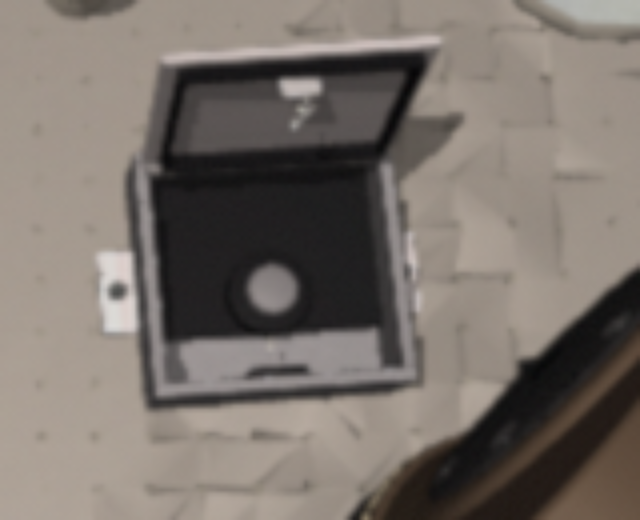

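The hatch stands fully open. The button is at crop (273,288) in the top view and (303,380) in the side view. I'll locate it and wait a bit over a second more.

```bash
python3 -c "
from h import *
for n,u,v in(('t3',408.0,241.8),('s3',361.0,302)):
    c=np.load(f'pics/{n}.png.npz'); P=cloud(c); print(P[round(v),round(u)])
    f=240/np.tan(np.radians(c['fovy'])/2); R=cv2.Rodrigues(c['rvec'].astype(float))[0]
    o=-R.T@c['tvec'].ravel(); d=R.T@[(u-c['cx'])/f,(v-c['cy'])/f,1]; print(o+d*(.042-o[2])/d[2])
t=np.load('pics/t3.png.npz');P=cloud(t)[160:250,365:460]; print('hatch top z',np.nanmax(P[...,2]))
i=np.argmax(P[...,2]);print(P.reshape(-1,3)[i])
"
```

```text
[ 0.57461523 -0.17583916  0.03927879]
[ 0.57445792 -0.17536952  0.042     ]
[ 0.57536778 -0.17833175  0.04230512]
[ 0.57555451 -0.17804253  0.042     ]
hatch top z 0.8966291745896878
[ 0.40603245 -0.02295926  0.89662917]
```

Request:
servo_tool([
  [0, 0, 0, 0, 0],
  [0, 0, 0, 0, 0],
  [0, 0, 0, 0, 0],
  [0, 0, 0, 0, 0],
  [0, 0, 0, 0, 0],
])

```text
clock: 6.62
position: [0.4302, -0.1832, 0.1525]
orientation: [3.142, -0.008, 0.006]
contact_force: [0.5, -0.0, 0.0]
width: -0.0004
```

Request:
servo_tool([
  [0, 0, 0, 0, 0],
  [0, 0, 0, 0, 0],
  [0, 0, 0, 0, 0],
  [0, 0, 0, 0, 0],
  [0, 0, 0, 0, 0],
])

```text
clock: 7.25
position: [0.4302, -0.1832, 0.1524]
orientation: [3.142, -0.008, 0.006]
contact_force: [1.0, 0.1, -0.1]
width: -0.0
```

Request:
servo_tool([
  [0, 40, -3, 0, -3],
  [0, 45, -2, 10, 0],
  [0, 40, -1, 20, 0],
  [0, 18, 0, 20, 0],
])

```text
clock: 7.75
position: [0.5777, -0.1703, 0.1034]
orientation: [-3.14, -0.011, 0.059]
contact_force: [-1.0, -0.3, 0.2]
width: 0.0001
```

```bash
python3 -c "
from h import *
plan([.574,-.1765,.055],3.2,3,25,7)
c=snap('side','s4.png'); cv2.imwrite('pics/s4c.png',cv2.resize(c['image'][150:380,240:500,::-1],None,fx=2.5,fy=2.5))"
```

```text
7.75 [ 0.5777 -0.1703  0.1034] [-179.9   -0.7    3.4] [-1.  -0.3  0.2] [-0.34  0.65  0.83  1.83 -0.6   0.92 -0.75]
[[0, -2.0, 3.0, 25.0, 0.2], [0, -2.0, 3.0, 24.0, -0.0], [0, 0.0, 0.0, -0.0, -0.0]]
```

View pics/s4c.png

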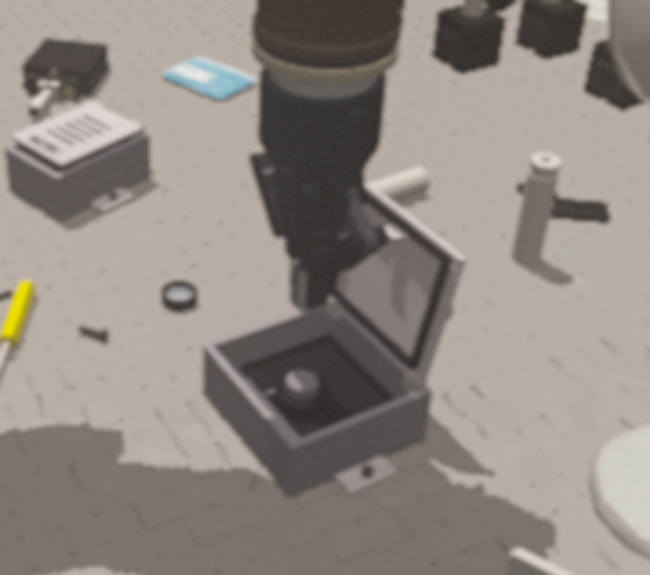

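The fingertip is directly above the button and clear of the open hatch. Descending.

Request:
servo_tool([
  [0, -2, 3, 25, 0],
  [0, -2, 3, 17, 0],
  [0, 0, 0, 7, 0],
])

```text
clock: 8.18
position: [0.5747, -0.176, 0.0504]
orientation: [-3.141, -0.009, 0.061]
contact_force: [0.2, -0.3, 0.6]
width: 0.0
```

Request:
servo_tool([
  [0, 0, 0, 5, 0],
  [0, 0, 0, 3, 0],
])

```text
clock: 8.43
position: [0.5749, -0.1762, 0.0428]
orientation: [-3.14, -0.01, 0.06]
contact_force: [0.4, 0.6, -0.2]
width: 0.0002
```

Request:
servo_tool([
  [0, 0, 0, 3, 0],
  [0, 0, 0, 2, 0],
])

```text
clock: 8.68
position: [0.5751, -0.1763, 0.0385]
orientation: [-3.14, -0.01, 0.061]
contact_force: [-1.7, 0.3, 3.5]
width: 0.0001
```

Request:
servo_tool([
  [0, 0, 0, 2, 0],
])

```text
clock: 8.8
position: [0.5752, -0.1763, 0.0368]
orientation: [-3.14, -0.011, 0.06]
contact_force: [-6.1, 2.3, 20.7]
width: 0.0
```

The force jumped from 3.5 to 20.7 N, so the button is on its stop. Lifting straight up and away.

Request:
servo_tool([
  [0, 0, 0, -6, 0],
  [0, -3, 0, -25, 0],
  [0, -15, 0, -40, 0],
  [0, -40, 0, -30, 0],
  [0, -50, 0, -10, 0],
])

```text
clock: 9.43
position: [0.4677, -0.1833, 0.1494]
orientation: [3.14, -0.013, 0.064]
contact_force: [1.1, -1.4, 0.0]
width: 0.0002
```

Request:
servo_tool([
  [0, -40, 0, 0, 0],
  [0, 0, 0, 0, 0],
  [0, 0, 0, 0, 0],
  [0, 0, 0, 0, 0],
  [0, 0, 0, 0, 0],
])

```text
clock: 10.05
position: [0.427, -0.1861, 0.1503]
orientation: [3.141, -0.017, 0.063]
contact_force: [-0.4, 0.2, -0.7]
width: -0.0005
```

```bash
python3 -c "
from h import *
c=snap('side','s5.png'); cv2.imwrite('pics/s5c.png',cv2.resize(c['image'][130:390,140:500,::-1],None,fx=2.2,fy=2.2))
P=cloud(c);print(np.median(P[300:304,359:364].reshape(-1,3),0)); Q=cloud(np.load('pics/s3.png.npz'));print(np.median(Q[300:304,359:364].reshape(-1,3),0))
s=sense();print(s['clock'],s['contact_force'])"
```

```text
[ 0.57651016 -0.17602982  0.04147472]
[ 0.57677114 -0.17614614  0.04128282]
10.1 [-0.12816204 -0.218764   -0.11902573]
```

View pics/s5c.png

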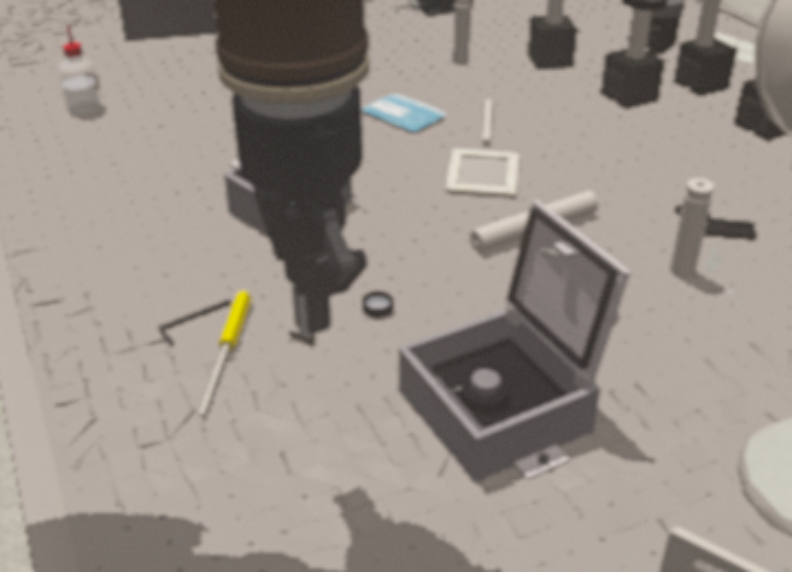

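The hatch is still open (around (570,290)), the button is back up at its earlier height (485,380), and the loose items look undisturbed. Handing in.

```bash
python3 -c "
from bench import *
print(finish_job())"
```

```text
the job is handed in; nothing more can be done
None
```

I zeroed the meter as asked and handed the job in at about 10 s on the robot clock, against the 42 s limit.

- **Hatch:** I pressed the front edge of the window hatch until it hit its firm stop (force rose to about 10 N), then backed off. The pictures show it swung fully open. It stayed open, untouched, for more than a second before the arm came back.
- **Zero button:** I pressed it straight down by about 5 mm. The force jumped from 3.5 to about 21 N at the stop, and then I let it come up.
- **Last checks:** The final picture shows the hatch still open. The button top reads about 41.5 mm above the table, against 41.3 mm before the press. The robot was touching nothing, and the visible loose items looked undisturbed.
- **Not seen at the end:** In the final picture the gripper partly hides the slotted box and the loose screw. The slotted hatch was shut in the picture just before the button press, and the arm never worked near it. The jar falls behind the open hatch in that view, so I could not check it.

No checks failed. The two cameras put the button about 3 mm apart sideways, and I aimed midway between them.

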